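# Pack the slide carrier in layers

### The arm

A 6-joint arm with a two-finger parallel gripper is mounted at the origin on the work surface. World frame = base frame: x ahead of the robot, y to its left, z up, the work surface at z = 0. Lengths are in m, angles in rad, forces in N, time in s.
With the tool pointing down it reaches from about 0.3 to 1 m from the base axis. Payload 5.1 kg.
Tool frame: the origin (TCP) lies where the fingers leave the gripper's body, on its centre line; the fingertips stand bot.finger_overhang ahead of it and the grasp point (between the pads) lies 59 mm ahead of it (bot.finger_overhang is the distance from the TCP to the fingertips, in m); z points along the fingers, y is the direction in which the jaws open and shut (so a half turn about z gives the same grasp; the last joint's range is limited). The gripper opens to 95 mm and grips with 3 to 60 N. Pads are 20 mm wide; open, the fingers measure 119 mm over their backs; the gripper's body (75 mm by 180 mm) begins 59 mm behind the grasp point.
Start: joints at [1.017, 0.124, 1.65, -0, 1.367, -0.083], TCP at [0.295, 0.579, 0.292] pointing down, gripper open.
Joint ranges: [-2.61, 2.61], [-1.02, 2.33], [0.03, 2.71], [-1.35, 4.49], [0.32, 2.68], [-2.91, 2.91]. Speed limits (rad/s): [2.57, 2.57, 3.14, 3.14, 3.14, 3.14].

### API

Orientations are given as a unit quaternion [w, x, y, z].
In Python, from workcell import bot, optics, finder gives the robot as it stands. The module is installed in compiled form; this text tells all that it offers. Calls block until the motion is done:
- bot.goto(position, orientation): joint-space move of the TCP to a pose.
- bot.servo_line(position, vel=0.15, attitude=None, stop_force=None): straight line of the TCP; attitude=None keeps the orientation; vel is the mean speed in m/s. With stop_force (N) it stops when the force on the tool has changed by that much, and returns True; else False.
- bot.goto_joints(angles): joint-space move.
- bot.command_gripper(opening, effort=None): finger opening in m; effort is the grip in N (None keeps the last); returns when the fingers have stopped.
- bot.sleep(seconds).
- bot.ik(position, orientation): joint angles nearest the present ones, or None.
- optics.camera(name): name is "scene" or "top"; returns a dict with "img" (480x640x3 uint8, blue, green, red), "vfov" (degrees; the focal length in pixels is half the picture's height over the tangent of half this angle, whatever the lens; pixels are square), "cx", "cy" (the principal point, pixels), "origin" and "attitude" of the camera in the world. Camera axes: x right, y up, looking along -z (the intrinsics and any distortion apply to the point x, -y, -z); pixel columns grow to the right and rows downward; lengths in m; the calibration is good to about 2 mm. A picture is of the moment at which its call begins. There is no depth.
A pose or a line that the arm cannot do raises bot.MotionError and nothing moves.
- bot.close_job(): hands the job in, once; it reports no verdict.
Trained networks look in a picture, given as the dict that the camera call returned (one of the last four; its "shot" number tells which), for a name from the list of things; names that differ only in an ending like _2 or _b are one class to them, and where a whole thing is asked for, a point or a joint stands for the part that bears it (a point fixed in the world has none). Each returns a list of dicts, best first, with "confidence" (0 to 1); they miss things now and then, are a little off and sometimes report something else, mostly with a low value. They report only what shows in the picture. A call takes as long as a camera call. They do not tell look-alikes from the thing itself.
- finder.boxes_of(name, picture): "bbox" ([centre column, centre row, width, height] in pixels, round what is visible of it).
- finder.silhouettes(name, picture): "pixels" (480x640 bool, what is visible of it) and "bbox" ([centre column, centre row, width, height] in pixels, round what is visible of it).
- finder.spot_point(name, picture): "position" ([column, row] in pixels: a listed point, or the origin of a listed thing).
Readings, each from a call of its own:
- bot.read_time(): time.
- bot.read_qpos(): joint angles.
- bot.read_dq(): joint speeds.
- bot.read_tau(): joint torques, N m.
- bot.read_eef_pos(): TCP position.
- bot.read_eef_rot(): TCP orientation.
- bot.read_contact_force(): force on the tool from outside, world axes, zero at the start.
- bot.read_ft_torque(): the same for the moment, N m.
- bot.read_finger_gap(): finger opening in m.
Only numpy, scipy, OpenCV 4.12 (cv2) and the standard library are available. Lean on these libraries where they do the work, as an engineer would, in place of code of your own. Each camera call takes 0.05 s, during which the arm holds its last target.

### The job

Pack the grey carrier for the trip to the other lab: lay the yellow slide box flat on its floor, put the blue divider over it so that it rests level on both black ledges, then stand the small tub with the orange lid upright on the divider. Set the slide box and the tub down gently, do not drop them in, and let go of everything.

Things in the scene. Friction and masses are not known exactly. Their poses are not given: they have to be found in the camera images.
- carrier: Grey open-topped carrier, fixed to the table, 168 (its x) x 228 (its y) x 78 mm high; walls and floor 6 mm thick, so inside 156 x 216 mm. Origin: centre of its underside, z up. Inside, along each of the two y ends, a black ledge 32 mm wide, running the full inside x length, its top 48 mm above the origin; between the ledges the floor is free over 156 (x) x 152 (y) mm, its top 6 mm above the origin.
- slidebox_mid (a point): Centre (17 mm above the underside) of the yellow slide box, a closed block 90 (its x) x 40 (its y) x 34 mm high, lying flat at the start, about 90 g. A green slide box of the same size is not wanted.
- divider_grip (a point): Point to grip on the loose blue divider: in the middle of its white upright fin, 28 mm above the plate's underside. The plate is 124 (its x) x 190 (its y) x 6 mm; the fin stands at its centre, 60 (x) x 14 (y) mm, its top 42 mm above the underside. About 150 g. z up; it starts flat on the table, and in the carrier its two short ends (at +y and -y) rest on the ledges, and the point is 76 mm above the carrier's origin. Left and right of the fin is room for a tub.
- tub_mid (a point): Centre (21 mm above the underside) of the tub with the orange lid, a closed white round tub 46 mm in diameter and 42 mm high, standing upright at the start, about 60 g. A tub of the same size with a grey lid is not wanted.
Mind the look-alikes: they are no part of the job. Of the things shaped like the part that bears divider_grip, the blue one is meant.

How it is judged:
By the outcome, as a careful person would: the job done as asked, in the order asked, and still so for the second after the job is handed in, with the robot touching nothing.
It also fails if it takes over 72 s, if anything falls off the work surface, if the arm or the gripper's body presses on something with over 40 N, if the wrist force passes 120 N, or if a joint passes its speed limit or range.

## Working session

There is one attempt and no reset: what is moved stays moved. The work goes in short steps, each a Python script; the robot and the scene stay as the last script left them, time stands still between calls to the robot, and variables do not carry over. Pictures are saved under pics/ and viewed, and the job is handed in when it is done.

```bash
ls; mkdir -p pics
python3 - <<'E'
from workcell import bot, optics, finder
import cv2, numpy as np
print(bot.read_time(), bot.finger_overhang, bot.read_eef_pos(), bot.read_eef_rot(), bot.read_finger_gap())
for n in ("scene","top"):
    p=optics.camera(n)
    cv2.imwrite(f"pics/{n}0.png",p["img"])
    print(n,{k:v for k,v in p.items() if k!="img"})
    for t in ("carrier","slidebox_mid","divider_grip","tub_mid"):
        print(t,[(np.round(d["position"],1).tolist(),round(d["confidence"],2)) for d in finder.spot_point(t,p)])
        print("   box",[(np.round(d["bbox"],1).tolist(),round(d["confidence"],2)) for d in finder.boxes_of(t,p)])
print(bot.read_time())
E
```

```text
pics
0.0 0.0776 [0.29461229 0.57886729 0.29097989] [-3.14136986e-04  2.33238786e-01  9.72418938e-01 -9.89835061e-04] 0.09493845745657212
scene {'vfov': 55.58736048276923, 'cx': 312.1635409744031, 'cy': 233.92015221732262, 'origin': array([ 1.06569527, -0.15705015,  0.90911158]), 'attitude': array([0.71921088, 0.24463941, 0.20046404, 0.61862868]), 'shot': 1}
carrier [([328.0, 297.2], 0.57)]
   box [([335.5, 286.8, 116.6, 87.4], 0.83)]
slidebox_mid [([432.4, 226.9], 0.87)]
   box [([433.0, 225.4, 19.6, 36.3], 0.87), ([469.2, 223.6, 24.9, 27.0], 0.68)]
divider_grip [([207.8, 185.0], 0.91), ([113.0, 369.3], 0.83), ([169.9, 261.3], 0.59)]
   box [([175.2, 270.2, 92.1, 67.1], 0.94), ([208.9, 190.2, 84.3, 53.4], 0.73), ([117.4, 376.0, 104.4, 100.7], 0.59)]
tub_mid [([471.5, 223.4], 0.81)]
   box [([471.5, 224.1, 23.2, 26.8], 0.88), ([176.0, 269.6, 88.4, 66.5], 0.23)]
top {'vfov': 48.808542943217525, 'cx': 318.59949956302574, 'cy': 234.4010038393999, 'origin': array([ 0.3638204 , -0.05752592,  1.48755287]), 'attitude': array([ 0.71685993,  0.02163861, -0.02515426, -0.69642722]), 'shot': 2}
carrier [([303.9, 197.9], 0.7)]
   box [([303.3, 194.2, 95.0, 72.5], 0.75)]
slidebox_mid [([200.5, 242.3], 0.63)]
   box [([202.1, 243.9, 24.3, 35.9], 0.65)]
divider_grip [([430.4, 242.1], 0.91), ([397.2, 327.8], 0.67)]
   box [([464.7, 161.4, 75.4, 78.6], 0.9), ([397.1, 329.9, 77.3, 65.5], 0.73), ([427.4, 242.9, 67.3, 52.0], 0.71)]
tub_mid [([168.7, 238.9], 0.83), ([306.0, 195.0], 0.56)]
   box [([166.3, 239.1, 18.7, 15.9], 0.63)]
0.9
```

View pics/scene0.png

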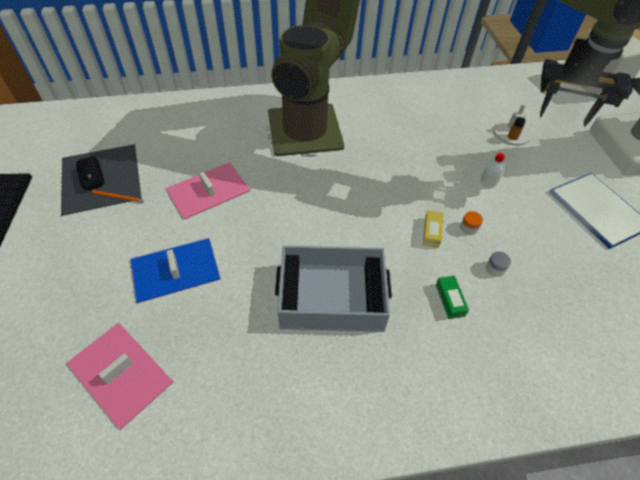

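View pics/top0.png

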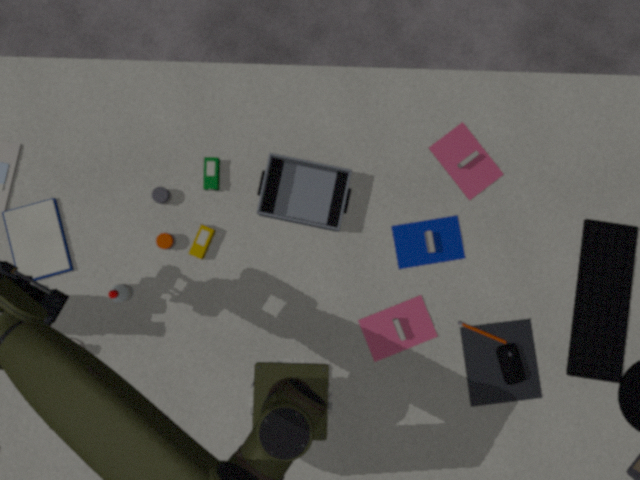

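Top view: the yellow box is at (202,242) and the green look-alike at (211,174). The orange-lid tub is at (165,240) and the grey-lid one at (161,195). The blue divider is at (428,242), with pink look-alikes at (398,328) and (466,161). The carrier is at (304,193). The blue divider, yellow box and orange-lid tub are the ones described. I'll enlarge these to confirm and fit poses in both views.

```bash
cat > h.py <<'E'
from workcell import bot, optics, finder
import cv2, numpy as np
from scipy.spatial.transform import Rotation as R
from scipy.optimize import minimize
def q2R(q): return R.from_quat([q[1],q[2],q[3],q[0]]).as_matrix()
def proj(P,p):
    c=(np.atleast_2d(P)-p["origin"])@q2R(p["attitude"])
    f=240/np.tan(np.radians(p["vfov"])/2)
    return np.c_[p["cx"]+f*c[:,0]/-c[:,2], p["cy"]+f*c[:,1]/c[:,2]]
def ray(uv,p,z):
    f=240/np.tan(np.radians(p["vfov"])/2)
    d=q2R(p["attitude"])@np.array([(uv[0]-p["cx"])/f,-(uv[1]-p["cy"])/f,-1])
    return p["origin"]+d*(z-p["origin"][2])/d[2]
def boxpts(sx,sy,z0,z1):
    return np.array([[x,y,z] for x in(-sx/2,sx/2) for y in(-sy/2,sy/2) for z in(z0,z1)])
def cyl(r,z0,z1):
    a=np.linspace(0,2*np.pi,40)
    return np.array([[r*np.cos(t),r*np.sin(t),z] for t in a for z in(z0,z1)])
def place(pts,x,y,yaw,z=0):
    c,s=np.cos(yaw),np.sin(yaw)
    return pts@np.array([[c,s,0],[-s,c,0],[0,0,1]])+[x,y,z]
S=16
def fit(pts,masks,pics,x0,z=0):
    """masks: bool images; fit x,y,yaw by IoU of projected hull, summed over pictures"""
    def soft(v):
        tot=0
        for m,p in zip(masks,pics):
            hull=cv2.convexHull(proj(place(pts,*v,z),p).astype(np.float32))[:,0]
            mi=np.floor(hull.min(0)).astype(int)-2; sz=np.ceil(hull.max(0)).astype(int)+3-mi
            im=np.zeros((sz[1]*8,sz[0]*8),np.uint8)
            cv2.fillPoly(im,[np.round(((hull-mi+0.5)*8-0.5)*16).astype(np.int32)],255,shift=4)
            cov=cv2.resize(im,(int(sz[0]),int(sz[1])),interpolation=cv2.INTER_AREA)/255.
            full=np.zeros((480,640)); 
            y0,x0_=mi[1],mi[0]
            ys=slice(max(y0,0),min(y0+sz[1],480)); xs=slice(max(x0_,0),min(x0_+sz[0],640))
            full[ys,xs]=cov[ys.start-y0:ys.stop-y0,xs.start-x0_:xs.stop-x0_]
            tot+=np.abs(full-m).sum()/m.sum()
        return tot
    best=None
    for dy in (0,.15,-.15):
        v0=np.array(x0)+[0,0,dy]
        s=np.array([v0,v0+[.008,0,0],v0+[0,.008,0],v0+[0,0,.12]])
        r=minimize(soft,v0,method="Nelder-Mead",options=dict(initial_simplex=s,xatol=1e-4,fatol=1e-4,maxiter=250))
        if best is None or r.fun<best.fun: best=r
    return best.x,best.fun
def colmask(img,name,c,rad):
    hsv=cv2.cvtColor(img,cv2.COLOR_BGR2HSV).astype(int)
    H,Sa,V=hsv[...,0],hsv[...,1],hsv[...,2]
    m={"yellow":(H>18)&(H<34)&(Sa>110),"blue":(H>100)&(H<130)&(Sa>130),"orange":(H>2)&(H<18)&(Sa>130),"green":(H>45)&(H<90)&(Sa>110)}[name]&(V>60)
    yy,xx=np.mgrid[:480,:640]
    m&=((xx-c[0])**2+(yy-c[1])**2<rad**2)
    return m
E
python3 - <<'E'
from h import *
ps=optics.camera("scene");pt=optics.camera("top")
import pickle;pickle.dump((ps,pt),open("p0.pkl","wb"))
rows=[]
for (p,cs) in ((ps,[(433,228),(473,220),(175,270),(335,288)]),(pt,[(202,242),(165,240),(428,242),(304,193)])):
    r=[]
    for i,c in enumerate(cs):
        h=(24,24,60,70)[i]
        r.append(cv2.resize(p["img"][c[1]-h:c[1]+h,c[0]-h:c[0]+h],(200,200) if i<3 else (200,200),interpolation=cv2.INTER_CUBIC))
    rows.append(np.hstack(r))
cv2.imwrite("pics/crops0.png",np.vstack(rows))
for p,c in ((ps,(335,288)),(pt,(304,193))):
    h=(70,60)[p is pt]
    cv2.imwrite("pics/car_%d.png"%p["shot"],cv2.resize(p["img"][c[1]-h:c[1]+h,c[0]-h:c[0]+h],(600,600),interpolation=cv2.INTER_CUBIC))
    print(p["shot"])
E
```

```text
3
4
```

```bash
ls pics
```

```text
car_3.png
car_4.png
crops0.png
scene0.png
top0.png
```

View pics/crops0.png

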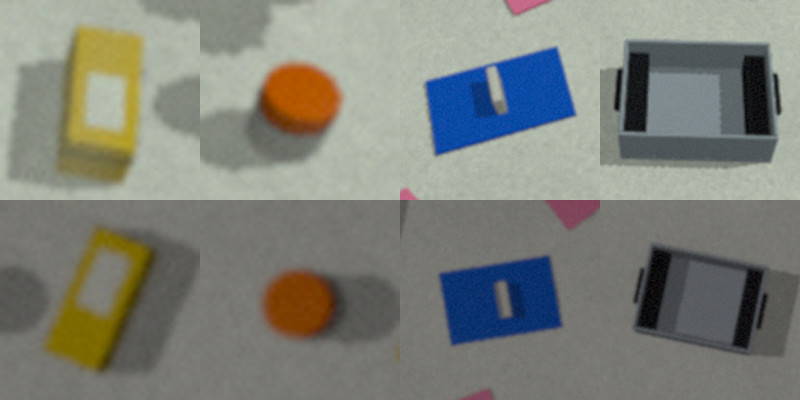

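View pics/car_4.png

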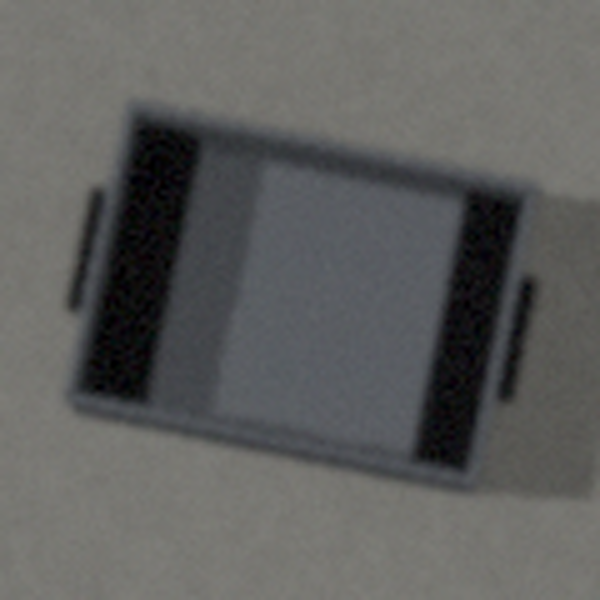

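View pics/car_3.png

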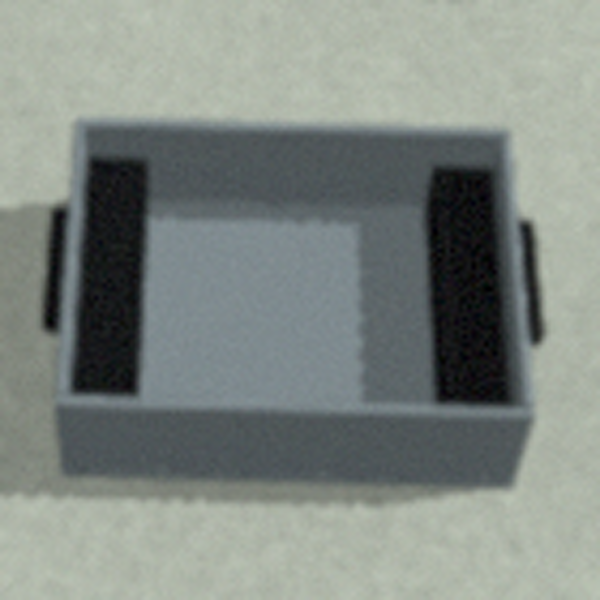

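The crops confirm the yellow box, the orange lid and the blue divider with its white fin. The carrier's rim corners show clearly in both views. Next I fit the poses.

```bash
cat > est.py <<'E'
from h import *
from scipy.optimize import least_squares
def hullmask(m):
    m=cv2.morphologyEx(m.astype(np.uint8),cv2.MORPH_OPEN,np.ones((2,2),np.uint8))
    n,l,st,_=cv2.connectedComponentsWithStats(m); k=1+np.argmax(st[1:,4]); 
    pts=cv2.findNonZero((l==k).astype(np.uint8)); o=np.zeros_like(m); cv2.fillConvexPoly(o,cv2.convexHull(pts),1); return o.astype(float)
PTS=dict(box=boxpts(.09,.04,0,.034),div=boxpts(.124,.19,0,.006),tub=cyl(.023,.031,.042))
COL=dict(box="yellow",div="blue",tub="orange")
def est(name,pics,cen,x0,rad,z=0):
    ms=[hullmask(colmask(p["img"],COL[name],c,rad)) for p,c in zip(pics,cen)]
    return [fit(PTS[name],ms,pics,x0,z)]+[fit(PTS[name],[m],[p],x0,z) for m,p in zip(ms,pics)]
E
python3 - <<'E'
from est import *
import pickle
ps,pt=pickle.load(open("p0.pkl","rb"))
# carrier corners
ct=np.array([(132,103),(540,187),(475,487),(70,403)],float); ct=(ct+.5)/5-.5+[234,133]
cs=np.array([(76,120),(508,131),(533,412),(57,407)],float); cs=(cs+.5)*140/600-.5+[265,218]
print("carrier corner top", [np.round(ray(c,pt,.078)[:2],4).tolist() for c in ct])
print("carrier corner scn", [np.round(ray(c,ps,.078)[:2],4).tolist() for c in cs])
def sets(p,c): return np.array([ray(q,p,.078)[:2] for q in c])
# order so that corners: (+x,+y),(+x,-y),(-x,-y),(-x,+y)
L=np.array([[.084,.114],[.084,-.114],[-.084,-.114],[-.084,.114]])
W=sets(pt,ct)
Wsc=sets(ps,cs)
# reorder scene by nearest
Wsc=Wsc[[np.argmin(np.linalg.norm(Wsc-w,axis=1)) for w in W]]
def f(v,Ws):
    c,s=np.cos(v[2]),np.sin(v[2]); P=L@np.array([[c,s],[-s,c]])+v[:2]
    return np.concatenate([(P-w).ravel() for w in Ws])
for Ws in ([W],[Wsc],[W,Wsc]):
    r=least_squares(f,[*W.mean(0),-.2],args=(Ws,)); print("carrier",np.round(r.x,4),np.round(r.fun*1000,1))
for n,c,rad,yaw in (("box",[(433,228),(202,242)],28,1.2),("div",[(175,270),(428,242)],70,0.1),("tub",[(473,220),(165,240)],20,0)):
    z={"box":.034,"div":.006,"tub":.042}[n]
    x0=ray(c[1],pt,z)[:2]
    yaws={"box":(-.4,.4,1.2,2.0),"div":(-.3,.3),"tub":(0,)}[n]
    best=min((est(n,[ps,pt],c,[*x0,y],rad) for y in yaws),key=lambda e:e[0][1])
    for e in best: print(n,np.round(e[0],4),round(e[1],3))
E
```

```text
carrier corner top [[0.6721, 0.101], [0.6329, -0.1201], [0.4699, -0.0896], [0.5086, 0.1283]]
carrier corner scn [[0.4744, -0.1202], [0.5138, 0.1018], [0.6733, 0.0735], [0.6377, -0.1481]]
carrier [ 0.5709  0.0049 -0.1755] [ 1.4  1.5  0.8 -1.9 -1.6 -3.1 -0.6  3.5]
carrier [ 0.5748 -0.0232 -0.1693] [ 3.5  1.5  0.7 -1.6 -1.6 -1.3 -2.6  1.5]
carrier [ 0.5728 -0.0092 -0.1724] [  3.1 -12.3   3.1 -15.8   0.6 -17.5   1.  -10.8   1.8  15.2  -1.7  12.2
  -3.8  13.1  -4.2  15.8]
box [ 0.4311  0.2592 -0.3713] 0.37
box [ 0.4333  0.2609 -0.411 ] 0.22
box [ 0.4298  0.2578 -0.3713] 0.063
div [ 0.4505 -0.3727  0.1858] 0.11
div [ 0.4523 -0.3718  0.183 ] 0.035
div [ 0.4476 -0.3745  0.1917] 0.034
tub [0.4319 0.356  0.2442] 0.516
tub [0.4368 0.3566 0.188 ] 0.121
tub [0.4285 0.3555 0.1952] 0.145
```

Run:
```python
from est import *
import pickle
ps,pt=pickle.load(open("p0.pkl","rb"))
ct=np.array([(132,103),(540,187),(475,487),(70,403)],float); ct=(ct+.5)/5-.5+[244,133]
cs=np.array([(508,131),(76,120),(57,407),(533,412)],float); cs=(cs+.5)*140/600-.5+[265,218]
L=np.array([[.084,.114],[.084,-.114],[-.084,-.114],[-.084,.114]])
# scene image: right = +y ; bottom = +x
W=np.array([ray(q,pt,.078)[:2] for q in ct]); Wsc=np.array([ray(q,ps,.078)[:2] for q in cs])
Wsc=Wsc[[np.argmin(np.linalg.norm(Wsc-w,axis=1)) for w in W]]
def f(v,Ws):
    c,s=np.cos(v[2]),np.sin(v[2]); P=L@np.array([[c,s],[-s,c]])+v[:2]
    return np.concatenate([(P-w).ravel() for w in Ws])
for Ws in ([W],[Wsc],[W,Wsc]):
    r=least_squares(f,[*W.mean(0),-.2],args=(Ws,)); print("carrier",np.round(r.x,4),np.round(r.fun*1000,1))
car=r.x
print("tub pt scn",ray((471.5,223.4),ps,.021),"top",ray((168.7,238.9),pt,.021))
print("tub lid centroids:")
for p,c in ((ps,(473,220)),(pt,(165,240))):
    m=colmask(p["img"],"orange",c,20); yx=np.argwhere(m).mean(0); print(m.sum(),yx[::-1],ray(yx[::-1],p,.042))
out=[]
obs=[(PTS["box"],(.4315,.2594,-.385)),(PTS["div"],(.450,-.3732,.187)),(cyl(.023,0,.042),(.4326,.356,0)),(boxpts(.168,.228,0,.078),car)]
for p,cen in ((ps,[(433,228),(175,270),(473,220),(335,288)]),(pt,[(202,242),(428,242),(165,240),(304,193)])):
    row=[]
    for (pts,v),c,h in zip(obs,cen,(24,60,24,70)):
        k=200/(2*h)
        im=cv2.resize(p["img"][c[1]-h:c[1]+h,c[0]-h:c[0]+h],(200,200),interpolation=cv2.INTER_CUBIC)
        for q in [pts[pts[:,2]==zz] for zz in np.unique(pts[:,2])]:
            u=cv2.convexHull(((proj(place(q,*v),p)-[c[0]-h,c[1]-h]+.5)*k).astype(np.float32))
            cv2.polylines(im,[np.round(u).astype(np.int32)],True,(255,0,255),1)
        row.append(im)
    out.append(np.hstack(row))
cv2.imwrite("pics/ov0.png",np.vstack(out))
```

```text
carrier [ 0.5717 -0.0219 -0.176 ] [ 1.5  1.5  0.7 -1.8 -1.7 -3.2 -0.5  3.4]
carrier [ 0.5748 -0.0232 -0.1693] [ 3.5  1.5  0.7 -1.6 -1.6 -1.3 -2.6  1.5]
carrier [ 0.5732 -0.0226 -0.1726] [ 2.7  1.2  2.7 -2.3  0.2 -4.2  0.6  2.6  2.3  1.8 -1.3 -1.2 -3.5 -0.3
 -3.7  2.4]
tub pt scn [0.43421746 0.35717959 0.021     ] top [0.43653515 0.35162267 0.021     ]
tub lid centroids:
240 [472.50833333 219.40833333] [0.43756734 0.35201596 0.042     ]
209 [164.41148325 240.54545455] [0.43065577 0.3572422  0.042     ]
```

View pics/ov0.png

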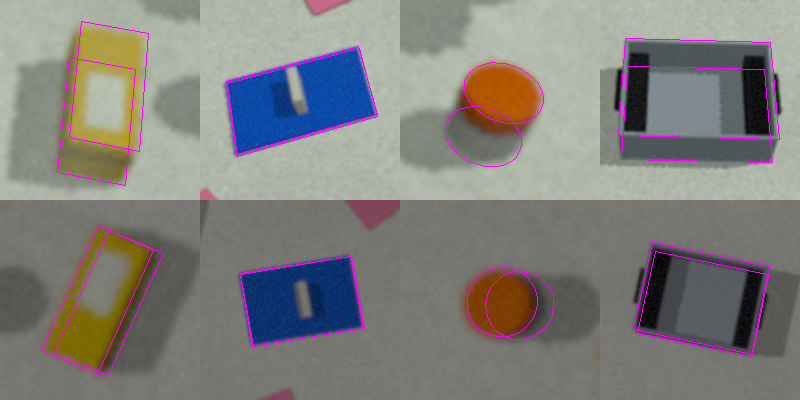

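Run:
```python
from est import *
import pickle
ps,pt=pickle.load(open("p0.pkl","rb"))
def crop(p,c,h): return cv2.resize(p["img"][c[1]-h:c[1]+h,c[0]-h:c[0]+h],(390,390),interpolation=cv2.INTER_CUBIC)
a=np.hstack([crop(ps,(470,225),20),crop(pt,(170,240),20)])
cv2.imwrite("pics/tubz.png",np.clip(a.astype(float)*1.4,0,255).astype(np.uint8))
```

```text
(no output)
```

View pics/tubz.png

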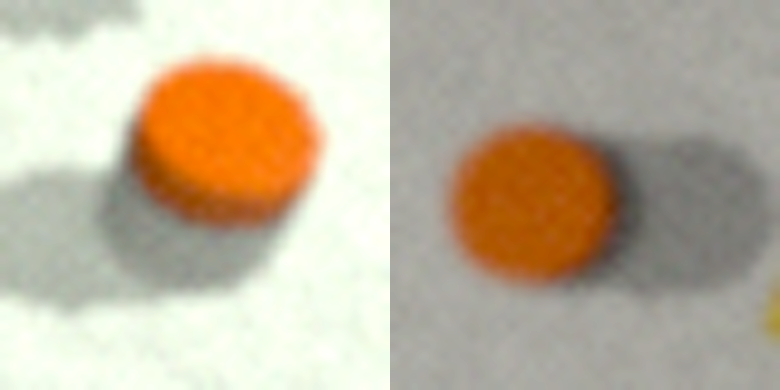

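Poses agree between the two views to a few mm. Now I pick the yellow box.

```bash
cat >> h.py <<'E'
def qdown(a):
    y=np.array([np.cos(a),np.sin(a),0]); z=np.array([0,0,-1.]); x=np.cross(y,z)
    q=R.from_matrix(np.c_[x,y,z]).as_quat(); return np.array([q[3],q[0],q[1],q[2]])
def bestq(pos,a,prefer=None):
    """down quaternion with the half-turn choice nearest mid-range of joint 6 / present pose"""
    q0=np.array(bot.read_qpos()); c=[]
    for k in (0,np.pi):
        j=bot.ik(pos,qdown(a+k))
        if j is not None: c.append((abs(np.array(j)-q0).max(),a+k,j))
    c.sort(key=lambda t:t[0]); return c[0][1],c[0][2]
CAR=np.array([.5732,-.0226,-.1726])
def carpt(x,y):
    return place(np.array([[x,y,0.]]),*CAR)[0,:2]
def st(msg=""):
    print(msg,"t=%.2f"%bot.read_time(),np.round(bot.read_eef_pos(),4),"gap %.4f"%bot.read_finger_gap(),"F",np.round(bot.read_contact_force(),2))
E
python3 - <<'E'
from h import *
x,y,yaw=.4315,.259,-.385
a,j=bestq([x,y,.2],yaw+np.pi/2); print(a,np.round(j,2))
bot.command_gripper(.072)
bot.goto([x,y,.18],qdown(a)); st("hover")
bot.servo_line([x,y,.10],vel=.15)
p=optics.camera("scene"); cv2.imwrite("pics/s1.png",p["img"])
p2=optics.camera("top"); cv2.imwrite("pics/t1.png",p2["img"])
r=bot.servo_line([x,y,.083],vel=.08,stop_force=8); st(r)
u=proj([[x,y,.02]],p)[0].astype(int);
cv2.imwrite("pics/s1c.png",cv2.resize(p["img"][u[1]-75:u[1]+45,u[0]-60:u[0]+60],(500,500),interpolation=cv2.INTER_CUBIC))
E
```

```text
1.1857963267948965 [ 0.43 -0.13  2.06 -0.    1.21 -0.75]
hover t=3.00 [0.4318 0.2598 0.1807] gap 0.0719 F [ 0.29 -0.99  0.28]
False t=4.14 [0.4311 0.2588 0.0824] gap 0.0719 F [ 0.02  0.13 -0.55]
```

View pics/s1c.png

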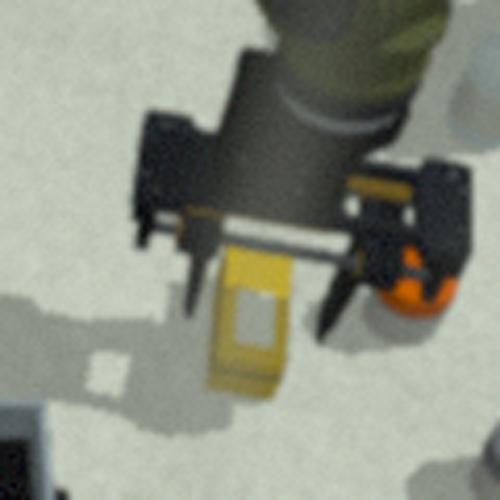

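The fingers straddle the yellow box, with tips at about (190,315) and (322,340) in the crop and the box between them. I'll grip, lift and carry.

Run:
```python
from h import *
bot.command_gripper(.03,effort=15); st("grip")
p=bot.read_eef_pos()
bot.servo_line([p[0],p[1],.22],vel=.2); st("lift")
t=carpt(0,0); a=1.1858+.385-.1726
bot.goto([*t,.24],qdown(a)); st("over")
s=optics.camera("scene"); tp=optics.camera("top")
h=[im["img"][c[1]-90:c[1]+90,c[0]-90:c[0]+90] for im,c in((s,(335,240)),(tp,(304,193)))]
cv2.imwrite("pics/over1.png",cv2.resize(np.hstack(h),(800,400),interpolation=cv2.INTER_CUBIC))
```

```text
grip t=4.77 [0.4316 0.259  0.0832] gap 0.0405 F [ 0.39 -0.74  1.04]
lift t=5.60 [0.4308 0.2586 0.2184] gap 0.0402 F [ 0.45 -0.94 -1.65]
over t=6.80 [ 0.5727 -0.0218  0.2391] gap 0.0400 F [ 0.24  0.58 -0.85]
```

View pics/over1.png

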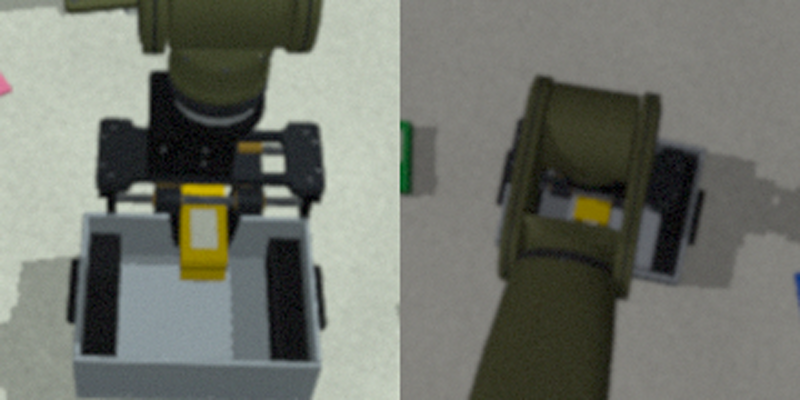

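Run:
```python
from h import *
t=carpt(0,0)
bot.servo_line([*t,.098],vel=.12); st("pre")
r=bot.servo_line([*t,.086],vel=.02,stop_force=3); st(r)
bot.command_gripper(.062); st("open")
p=bot.read_eef_pos()
bot.servo_line([p[0],p[1],.25],vel=.2); st("up")
# hover by divider
x,y,yaw=.450,-.3732,.187
a,j=bestq([x,y,.2],yaw+np.pi/2); print(a,np.round(j,2))
bot.command_gripper(.05)
bot.goto([x,y,.2],qdown(a)); st("div hover")
s=optics.camera("scene"); tp=optics.camera("top")
h=[im["img"][c[1]-70:c[1]+70,c[0]-70:c[0]+70] for im,c in((s,(335,288)),(tp,(304,193)))]
cv2.imwrite("pics/placed1.png",cv2.resize(np.hstack(h),(800,400),interpolation=cv2.INTER_CUBIC))
```

```text
pre t=8.23 [ 0.574  -0.0227  0.0991] gap 0.0403 F [-0.31 -0.22 -1.4 ]
True t=8.72 [ 0.5733 -0.0226  0.0889] gap 0.0399 F [ 0.05 -0.94  3.53]
open t=9.34 [ 0.5724 -0.0225  0.088 ] gap 0.0620 F [0.92 0.11 0.44]
up t=10.30 [ 0.5716 -0.0224  0.2484] gap 0.0617 F [ 0.52 -0.68 -0.22]
1.7577963267948966 [-0.78  0.06  1.88 -0.    1.2  -2.54]
div hover t=12.19 [ 0.4505 -0.3727  0.2002] gap 0.0499 F [0.09 0.38 0.25]
```

View pics/placed1.png

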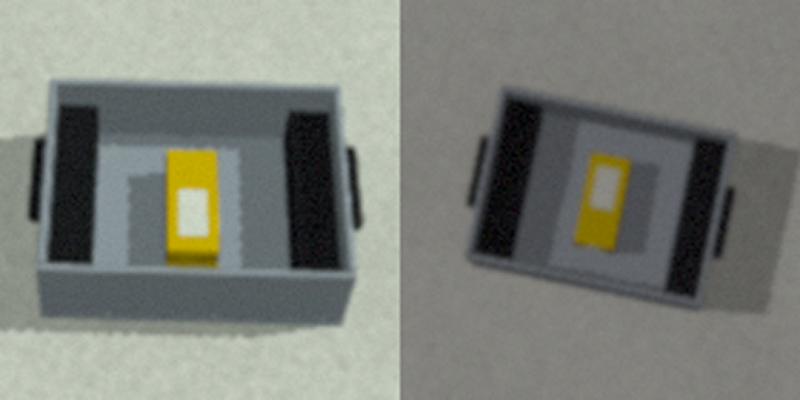

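The slide box lies flat and centred between the ledges. In the top half of the picture it sits at about (602,200). Next is the blue divider's fin.

Run:
```python
from h import *
x,y,yaw=.450,-.3732,.187; a=yaw+np.pi/2
t=carpt(0,0)
for k in (0,np.pi,-np.pi): print(k, bot.ik([*t,.27],qdown(1.398+k)))
bot.servo_line([x,y,.135],vel=.2)
s=optics.camera("scene"); tp=optics.camera("top")
h=[im["img"][c[1]-60:c[1]+60,c[0]-60:c[0]+60] for im,c in((s,(175,260)),(tp,(428,242)))]
cv2.imwrite("pics/div1.png",cv2.resize(np.hstack(h),(800,400),interpolation=cv2.INTER_CUBIC)); st()
```

```text
0 [-1.32981380e-01 -2.88392423e-02  1.84634822e+00 -4.44089210e-16
  1.32408368e+00 -1.53098138e+00]
3.141592653589793 [-1.32981380e-01 -2.88392423e-02  1.84634822e+00 -4.44089210e-16
  1.32408368e+00  1.61061127e+00]
-3.141592653589793 [-1.32981380e-01 -2.88392423e-02  1.84634822e+00 -4.44089210e-16
  1.32408368e+00  1.61061127e+00]
 t=12.87 [ 0.451  -0.3739  0.137 ] gap 0.0499 F [-0.79 -0.15 -0.94]
```

View pics/div1.png

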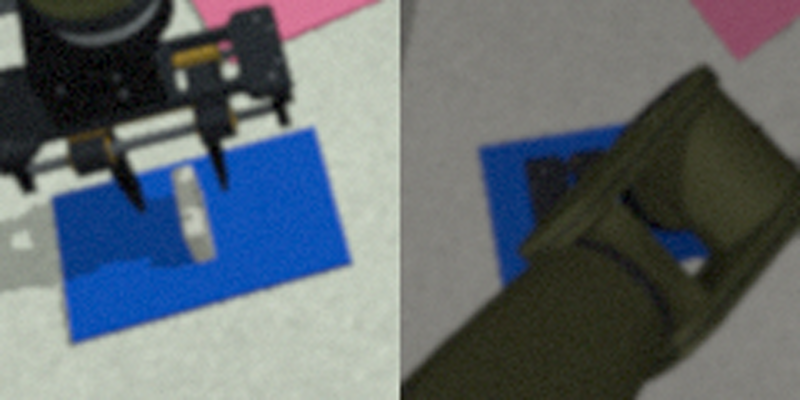

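Run:
```python
from h import *
x,y,yaw=.450,-.3732,.187
r=bot.servo_line([x,y,.088],vel=.08,stop_force=8); st(r)
bot.command_gripper(.004,effort=30); st("grip")
p=bot.read_eef_pos()
bot.servo_line([p[0],p[1],.12],vel=.1); st("lift")
bot.servo_line([p[0],p[1],.26],vel=.2)
t=carpt(0,0)
bot.goto([*t,.26],qdown(1.398)); st("over")
s=optics.camera("scene"); tp=optics.camera("top")
h=[im["img"][c[1]-90:c[1]+90,c[0]-90:c[0]+90] for im,c in((s,(335,240)),(tp,(304,193)))]
cv2.imwrite("pics/over2.png",cv2.resize(np.hstack(h),(800,400),interpolation=cv2.INTER_CUBIC))
```

```text
False t=13.60 [ 0.45   -0.3733  0.0878] gap 0.0500 F [0.04 0.26 0.44]
grip t=14.28 [ 0.45   -0.3731  0.0881] gap 0.0140 F [-0.87  1.53  2.2 ]
lift t=14.74 [ 0.4502 -0.3732  0.1205] gap 0.0135 F [ 0.75  0.25 -1.51]
over t=16.98 [ 0.5731 -0.0233  0.2595] gap 0.0143 F [-0.2  -0.07 -1.4 ]
```

View pics/over2.png

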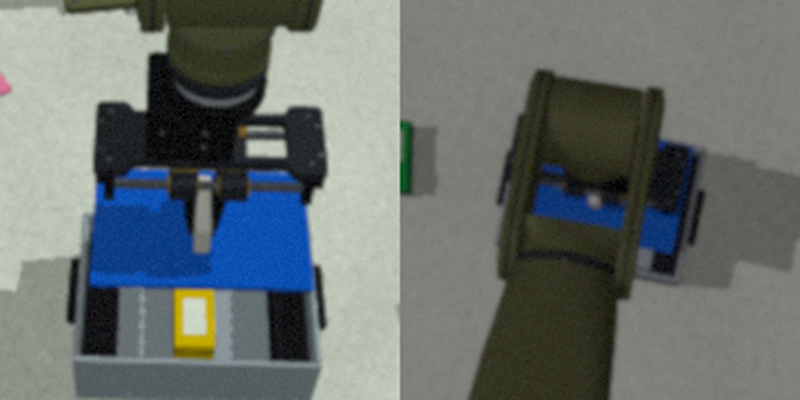

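Run:
```python
from h import *
import pickle
ps,pt=pickle.load(open("p0.pkl","rb"))
for c in ((285.3,279.2),(385.7,280.5)):
    w=ray(c,ps,.1715); v=w[:2]-CAR[:2]; ca,s=np.cos(CAR[2]),np.sin(CAR[2])
    print("carrier frame",np.round([ca*v[0]+s*v[1],-s*v[0]+ca*v[1]],4),"expect .062, -/+.095")
```

```text
carrier frame [ 0.0629 -0.0958] expect .062, -/+.095
carrier frame [0.0608 0.0935] expect .062, -/+.095
```

The held plate sits within about 2 mm of where it should. I'll lower it onto the ledges.

Run:
```python
from h import *
t=carpt(0,0)
bot.servo_line([*t,.147],vel=.12); st("pre")
r=bot.servo_line([*t,.132],vel=.02,stop_force=4); st(r)
bot.command_gripper(.04); st("open")
p=bot.read_eef_pos()
bot.servo_line([p[0],p[1],.28],vel=.2); st("up")
x,y=.433,.356
for k in (0,np.pi):
    for a in (-.1726,-.1726+np.pi): pass
bot.command_gripper(.07)
# at the tub: jaw angle so that it ends along carrier x at placing; any angle at pick-up
q=bestq([x,y,.2],-.1726); print(q[0],np.round(q[1],2))
bot.goto([x,y,.2],qdown(q[0])); st("tub hover")
s=optics.camera("scene"); tp=optics.camera("top")
h=[im["img"][c[1]-70:c[1]+70,c[0]-70:c[0]+70] for im,c in((s,(335,288)),(tp,(304,193)))]
cv2.imwrite("pics/placed2.png",cv2.resize(np.hstack(h),(800,400),interpolation=cv2.INTER_CUBIC))
import pickle;pickle.dump((s,tp),open("p2.pkl","wb"))
```

```text
pre t=18.18 [ 0.5739 -0.0227  0.1481] gap 0.0136 F [ 0.01 -0.38 -2.31]
True t=18.74 [ 0.5733 -0.0226  0.1361] gap 0.0141 F [ 1.13 -0.55  3.58]
open t=19.42 [ 0.5721 -0.0225  0.1348] gap 0.0401 F [ 0.59 -0.28  0.75]
up t=20.29 [ 0.5715 -0.0224  0.2784] gap 0.0397 F [-0.4   0.05 -0.86]
2.968992653589793 [ 0.59  0.    1.94 -0.    1.2  -2.38]
tub hover t=22.53 [0.4337 0.3555 0.2004] gap 0.0699 F [-0.12 -0.51 -1.21]
```

View pics/placed2.png

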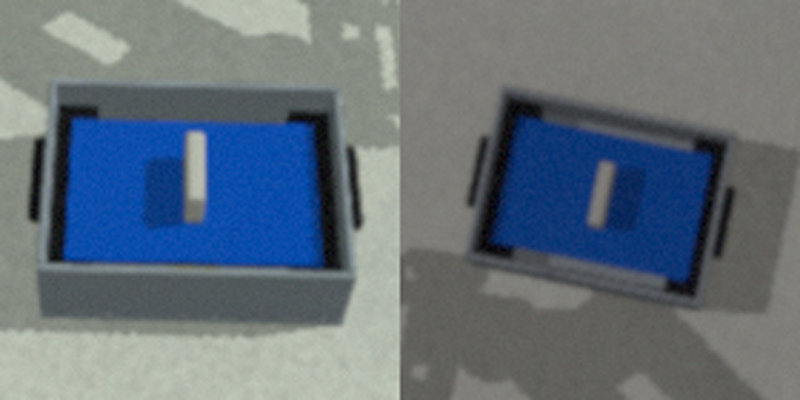

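The divider lies level on both ledges, and the fin and black strips are visible on both sides. Next I check the gripper over the orange-lid tub.

Run:
```python
from h import *
x,y=.433,.356
bot.goto([x,y,.18],qdown(-.1726))
bot.servo_line([x,y,.125],vel=.15); st()
s=optics.camera("scene"); tp=optics.camera("top")
h=[im["img"][c[1]-50:c[1]+50,c[0]-50:c[0]+50] for im,c in((s,(470,215)),(tp,(168,240)))]
cv2.imwrite("pics/tub1.png",cv2.resize(np.hstack(h),(800,400),interpolation=cv2.INTER_CUBIC))
```

```text
t=25.80 [0.433  0.3561 0.125 ] gap 0.0698 F [ 0.48  0.61 -0.03]
```

View pics/tub1.png

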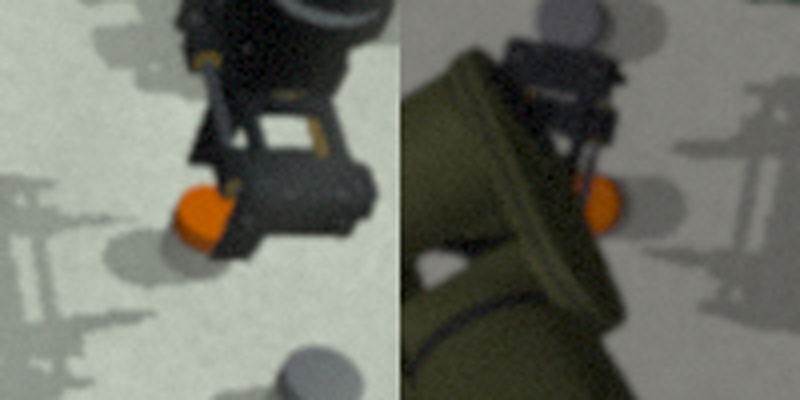

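Run:
```python
from h import *
s=optics.camera("scene"); tp=optics.camera("top")
P=np.array(bot.read_eef_pos()); Rm=q2R(bot.read_eef_rot()); g=bot.read_finger_gap()
ims=[]
for p,c,hh in ((s,(472,215),32),(tp,(168,236),32)):
    k=400/(2*hh)
    im=cv2.resize(p["img"][c[1]-hh:c[1]+hh,c[0]-hh:c[0]+hh],(400,400),interpolation=cv2.INTER_CUBIC)
    im=np.clip(im*1.5,0,255).astype(np.uint8)
    for sg in (1,-1):
      for xx in (-.01,.01):
        a=P+Rm@[xx,sg*g/2,.0776]; b=P+Rm@[xx,sg*g/2,0]
        ua,ub=[tuple(int(v) for v in np.round((proj(q,p)[0]-[c[0]-hh,c[1]-hh]+.5)*k)) for q in (a,b)]
        cv2.line(im,ua,ub,(0,255,255),1); cv2.circle(im,ua,3,(0,255,0),-1)
    for z in (0,.042):
        u=np.round((proj(place(cyl(.023,z,z),.433,.356,0),p)-[c[0]-hh,c[1]-hh]+.5)*k).astype(np.int32)
        cv2.polylines(im,[cv2.convexHull(u)],True,(255,0,255),1)
    ims.append(im)
cv2.imwrite("pics/tub2.png",np.hstack(ims))
```

```text
(no output)
```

View pics/tub2.png

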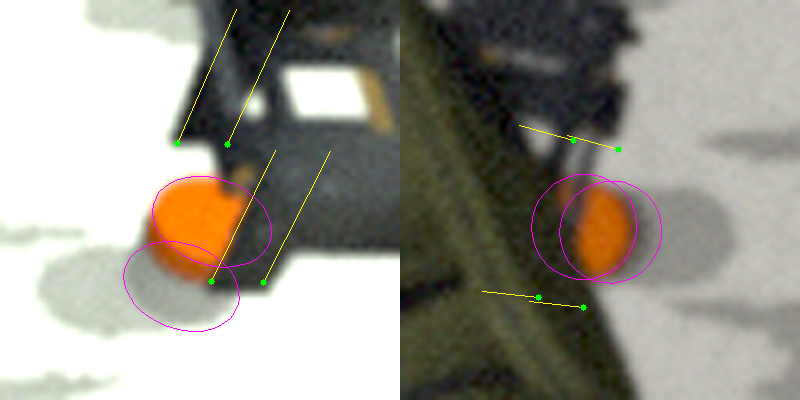

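The projected fingertips match the picture and the tub lies between them. I'll descend and grip.

Run:
```python
from h import *
x,y=.433,.356
r=bot.servo_line([x,y,.083],vel=.06,stop_force=5); st(r)
if not r:
    bot.command_gripper(.036,effort=12); st("grip")
    p=bot.read_eef_pos()
    bot.servo_line([p[0],p[1],.12],vel=.1); st("lift")
    bot.servo_line([p[0],p[1],.26],vel=.2)
    t=carpt(0,.05)
    bot.goto([*t,.26],qdown(-.1726)); st("over")
    s=optics.camera("scene"); tp=optics.camera("top")
    h=[im["img"][c[1]-90:c[1]+90,c[0]-90:c[0]+90] for im,c in((s,(335,240)),(tp,(304,193)))]
    cv2.imwrite("pics/over3.png",cv2.resize(np.hstack(h),(800,400),interpolation=cv2.INTER_CUBIC))
```

```text
False t=26.85 [0.4332 0.3561 0.0832] gap 0.0699 F [-0.64  0.42  0.37]
grip t=27.38 [0.433  0.3561 0.0833] gap 0.0456 F [-0.77  0.16  1.44]
lift t=27.89 [0.4331 0.3561 0.1203] gap 0.0458 F [-0.63  0.77 -0.98]
over t=30.10 [0.5816 0.0276 0.2597] gap 0.0458 F [-0.22  1.   -0.33]
```

View pics/over3.png

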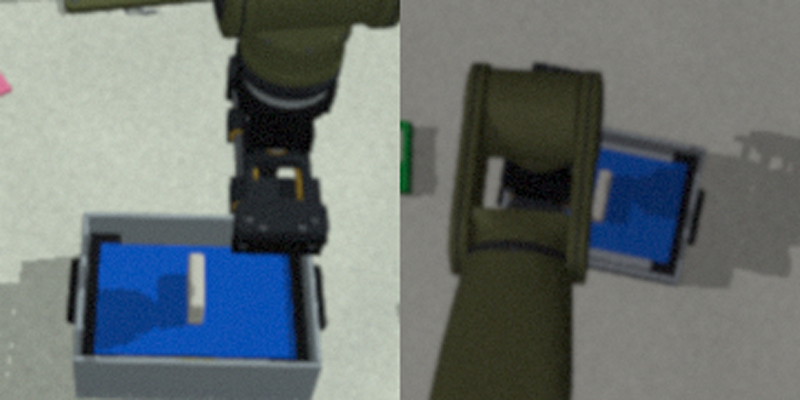

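Run:
```python
from h import *
t=carpt(0,.05)
bot.servo_line([*t,.148],vel=.12); st("pre")
r=bot.servo_line([*t,.133],vel=.02,stop_force=2.5); st(r)
```

```text
pre t=31.28 [0.5825 0.0267 0.149 ] gap 0.0457 F [ 0.71 -0.09  0.28]
True t=31.85 [0.5818 0.0266 0.137 ] gap 0.0453 F [ 0.37 -0.06  3.29]
```

Contact came at exactly the expected height (0.137), so I release and retreat.

Run:
```python
from h import *
bot.command_gripper(.066); st("open")
p=bot.read_eef_pos()
bot.servo_line([p[0],p[1],.26],vel=.15); st("up")
bot.goto([.35,.45,.3],qdown(-.1726+.6)); st("away")
s=optics.camera("scene"); tp=optics.camera("top")
cv2.imwrite("pics/end_s.png",s["img"]); 
h=[im["img"][c[1]-70:c[1]+70,c[0]-70:c[0]+70] for im,c in((s,(335,288)),(tp,(304,193)))]
cv2.imwrite("pics/placed3.png",cv2.resize(np.hstack(h),(800,400),interpolation=cv2.INTER_CUBIC))
for p,n in((s,"s"),(tp,"t")):
    for zz,nm in ((.096,"lid"),):
        c=(335,288) if n=="s" else (304,193)
        m=colmask(p["img"],"orange",c,70); yx=np.argwhere(m).mean(0)
        w=ray(yx[::-1],p,zz)[:2]-CAR[:2]; ca,sn=np.cos(CAR[2]),np.sin(CAR[2])
        print(n,m.sum(),"tub in carrier",np.round([ca*w[0]+sn*w[1],-sn*w[0]+ca*w[1]],4))
```

```text
open t=32.45 [0.5811 0.0267 0.1363] gap 0.0658 F [-0.29  0.84 -0.93]
up t=33.42 [0.5805 0.0267 0.2587] gap 0.0661 F [ 0.18 -0.18  0.2 ]
away t=35.19 [0.3507 0.4495 0.2998] gap 0.0659 F [-0.23 -0.41  0.44]
s 337 tub in carrier [0.0071 0.0493]
t 209 tub in carrier [0.0005 0.052 ]
```

View pics/placed3.png

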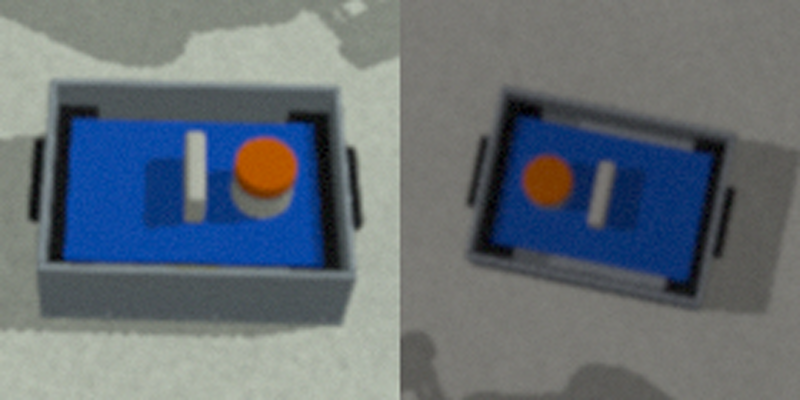

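View pics/end_s.png

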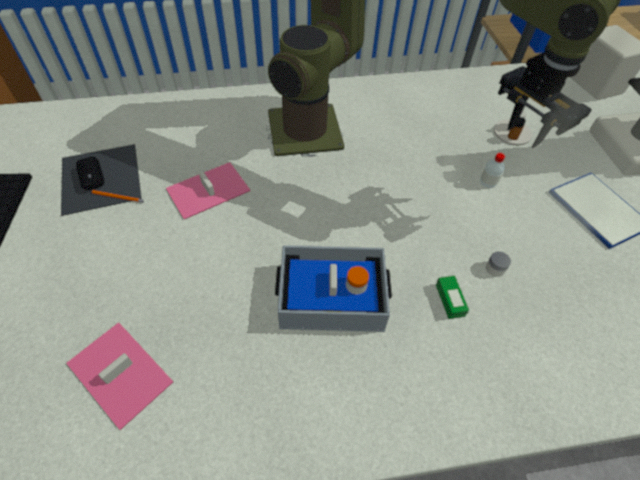

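The tub stands upright on the divider, at scene (357,278). The divider is level on both ledges, the look-alikes are untouched, and the robot is clear of everything. Handing in.

Run:
```python
from h import *
bot.close_job(); print(bot.read_time())
```

```text
the job is handed in; nothing more can be done
the job is handed in; nothing more can be done
```

The carrier is packed as asked and the job is handed in, at about 35 s on the robot's clock (limit 72 s). No verdict was reported.

- **Slide box:** it was lowered until it touched the carrier floor, then released. The picture taken before the divider went in shows it lying flat and centred between the ledges.
- **Divider:** it touched down on the ledges at the expected height. Both views show it covering both ledges and sitting level.
- **Tub:** it touched down on the divider at the expected height and was released. The last pictures show it upright, about 50 mm to the +y side of the fin.
- **Surroundings:** the last scene picture shows the green box, the grey-lid tub and both pink dividers unmoved. The gripper was open and clear of everything.

**Disagreements:** the two cameras differed by about 3–8 mm in x throughout, for example a tub x of 7 mm against 0.5 mm in the carrier frame at the end. I used values between the two at pick-up, and the grasps held. An early 28 mm mismatch on the carrier was my own typing error in a crop offset, which I fixed before any motion.

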